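# Set the height comparator on the master tin

## Task

Set up the height comparator on the master tin, the white balm tin standing on the dark granite plate: raise the gauge head by its black knob so that the tin passes underneath, push the tin along the plate until it lies against both stop pins, then lower the head until its sprung foot presses on the lid and the dial needle points towards the column, between the two red markers. Let go and leave it standing like that; never drive the foot in to the end of its travel, and leave the other things on the bench alone.

Things in the scene. Friction and masses are not known exactly. Their poses are not given: they have to be found in the camera images.
- gauge: Comparator stand, fixed: dark granite plate 300 x 160 mm, 30 mm thick. Origin: middle of its underside, 3 mm above z = 0. +x runs along the plate from the open end, where the tin starts, to the chromed column (20 mm thick, at x = 123 mm, 149 mm tall above the plate). Two steel stop pins (12 mm thick, 20 mm tall) stand at (31, 40) and (31, -40) mm, the foot's axis at (33, 0) mm.
- seat (a point): Point on the plate's top face, 30 mm above the gauge's origin, over which the tin's axis lies when the tin touches both stop pins. The foot then lands on the lid 33 mm beyond its centre, on the column's side.
- tin_center (a point): Centre of the loose master tin, half-way up: round, white, 90 mm in diameter, 32 mm high, about 0.14 kg, flat lid; too wide to grip, slides on the plate. The only tin on the plate; the tins in the grey tray are the batch, to be left alone.
- head_knob (a point): Middle of the black round knob on the gauge head's arm, 40 mm from the foot's axis towards the column: 26 mm in diameter, its top 14 mm above this point, its lower end 14 mm below. The arm's top is 24 mm below this point. The dial above the foot, face up, 49 mm across, ends 21 mm below this point. The column's axis is 50 mm away along the gauge's +x.
- head (a joint): Height of the gauge head on its column, m, 0 (lowest) to 0.065 (highest). The tip of the foot, when not pushed in, is 5 mm + this value above the plate, and the knob's middle 79 mm + this value above the plate. The head stays wherever it is left: friction of about 7 N holds it; it weighs 2.5 N.
- foot (a joint): How far the sprung foot is pushed up into the head, m: 0 hanging free, 0.010 at the end of its travel; about 1.2 N to start and 1.8 N at 0.005. The dial needle is geared to it, one turn clockwise for 0.010: pointing away from the column at 0, towards the column at 0.005; the red markers stand at 0.0035 and 0.0065.
- foot_tip (a point): Lower end of the foot, a steel button 12 mm in diameter.
- oil0: Bystander: small white oil bottle with a black cap, 50 mm in diameter, 102 mm high; origin at the middle of its underside.
- oil1: Bystander: a second such oil bottle.
- oil2: Bystander: a third such oil bottle.
- mug: Bystander: white mug, 97 mm high; origin at the middle of its underside.
- tape: Bystander: roll of masking tape, 98 mm across, lying flat, 25 mm high; origin at the middle of its underside.

How it is judged:
By the outcome, as a careful person would: the job done as asked, in the order asked, and still so for the second after the job is handed in, with the robot touching nothing.
It also fails if it takes over 54 s, if anything falls off the work surface, if the arm or the gripper's body presses on something with over 40 N, if the wrist force passes 120 N, or if a joint passes its speed limit or range.

## Robot

A 6-joint arm with a two-finger parallel gripper is mounted at the origin on the work surface; the furniture and walls round the work are solid. World frame = base frame: x ahead of the robot, y to its left, z up, the work surface at z = 0. Lengths are in mm, angles in rad, forces in N, time in s.
With the tool pointing down it reaches from about 250 to 800 mm from the base axis. Payload 3.9 kg.
Tool frame: the origin (TCP) lies between the finger pads; the fingertips stand 11 mm ahead of it and the grasp point (between the pads) lies 8 mm behind it; z points along the fingers, y is the direction in which the jaws open and shut (so a half turn about z gives the same grasp; the last joint's range is limited). The gripper opens to 85 mm and grips with 20 to 120 N. Pads are 22 mm wide; open, the fingers measure 114 mm over their backs; the gripper's body (76 mm by 85 mm) begins 54 mm behind the grasp point. The pads swing forward as they close: fully open they stand 13 mm farther back than shut.
Start: joints at [-1.234, 0.26, -0.138, 1.173, 0, 1.571], TCP at [173.491, -495.496, 210.104] pointing down, gripper open.
Joint ranges: [-2.78, 2.78], [-0.83, 1.72], [-1.28, 1.37], [-1.9, 2.12], [-1.57, 1.48], [-3.14, 3.14]. Speed limits (rad/s): [2.57, 2.57, 3.14, 3.14, 3.14, 3.14].

## Interface

Orientations are given as a unit quaternion [x, y, z, w].
In Python, from bench import read_state, vision, job_done gives the robot as it stands.
- The arm moves only by the shell command python3 -m creep 'ROWS' [FORCE]. ROWS is JSON, a list of rows, each a list of 3 entries, a list of its own where there are three numbers: the turn, a rotation vector about the tool's x, y, z each as a share of 90 degrees, from -1 to 1, then the shift along the tool's x, y, z each as a share of 200 mm, from -1 to 1, then the gripper command: -1 is fully open, 1 is shut, values between are in proportion. A call has 1 to 10 rows; each row shifts and turns the pose as measured when the row begins, along the tool's axes as they then stand; what a row does not reach is not made up. A row lasts 1/8 s, in which the tool goes at most 62.5 mm and 10.7 degrees, less where a joint would pass 70% of its speed; a pose out of reach is approached as far as the arm can. A call with a number of a shift or a turn outside -1 to 1 is refused whole. A call with a gripper value outside its range is refused whole. The fingers move at their own pace and stop on an object; FORCE is the grip in N (left out, the last holds). Time passes only in rows, so rows that do not move let the fingers close. It gives the time, the measured TCP pose, the force and the opening at its end, in the units of the state.
- read_state(): the state, without advancing time (a new reading comes with each control period).
- vision.get_image(name): name is "scene" or "top" or "wrist"; returns a dict with "frame" (384x512x3 uint8, blue, green, red), "K" (3x3 intrinsics, pixels), "R" (3x3) and "t" (3): a world point X has camera coordinates R X + t. Camera axes: x right, y down, z forward; pixel columns grow to the right and rows downward; lengths in mm; the calibration is good to about 2 mm. A picture is of the moment at which its call begins. There is no depth.
- job_done(): hands the job in, once; it reports no verdict.
The state is a dict: "t": time; "qpos": joint angles; "qd": joint speeds; "joint_efforts": joint torques, N m; "eef_pos": TCP position; "eef_rot": TCP orientation; "ft_force": force on the tool from outside, world axes, zero at the start; "ft_torque": the same for the moment, N m; "opening": opening from 0.0 (shut) to 1.0 (fully open).
Only numpy, scipy, OpenCV 4.12 (cv2) and the standard library are available. Lean on these libraries where they do the work, as an engineer would, in place of code of your own. Each camera call takes 0.05 s, during which the arm holds its last target. There are 200 camera calls.

## Working session

There is one attempt and no reset: what is moved stays moved. The work goes in short steps, Python scripts to look and compute and a shell command to move; the robot and the scene stay as the last step left them, time stands still between calls to the robot, and variables do not carry over. Pictures are saved under pics/ and viewed, about 8 in all and at most 12, crops included, and the job is handed in when it is done.

```bash
mkdir -p pics; ls; python3 - <<'E'
from bench import read_state, vision
import cv2,numpy as np
s=read_state();print(s)
for n in("scene","top"):
    d=vision.get_image(n);cv2.imwrite(f"pics/{n}0.png",d["frame"]);np.savez(f"pics/{n}0.npz",**d);print(n,d["K"].tolist(),np.round(-d["R"].T@d["t"]))
a=[cv2.imread(f"pics/{n}0.png") for n in("scene","top")]
E
```

```text
pics
{'t': 0.0, 'qpos': array([-1.23400995e+00,  2.60652067e-01, -1.39359952e-01,  1.17270000e+00,
        7.62706297e-06,  1.57080990e+00]), 'qd': array([ 0.00267408, -0.00140232,  0.00021914, -0.00129267,  0.00114162,
       -0.0006195 ]), 'joint_efforts': array([ 1.11486494e-03, -4.05679142e+01,  2.53922063e+01,  1.88631203e-02,
        2.83879999e-04, -6.98084875e-06]), 'eef_pos': array([ 173.25496835, -494.82925401,  209.28514228]), 'eef_rot': array([ 9.85856024e-01,  1.67591715e-01, -1.56780577e-04, -9.44936942e-04]), 'ft_force': array([ 0.4956585 , -0.39261755,  0.29743128]), 'ft_torque': array([-0.03402524,  0.00393099,  0.01269268]), 'opening': 0.9996305672133854}
scene [[486.0131128901932, 0.0, 261.26432164647974], [0.0, 486.0131128901932, 191.63214751329687], [0.0, 0.0, 1.0]] [   8. 1120.  811.]
top [[437.2294778141771, 0.0, 247.70811373722864], [0.0, 437.2294778141771, 190.18221276345582], [0.0, 0.0, 1.0]] [ 345.    2. 1370.]
```

View pics/scene0.png

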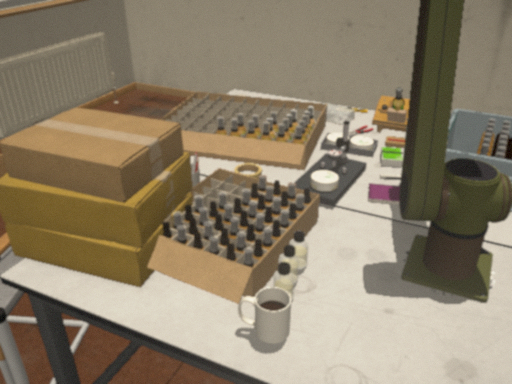

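View pics/top0.png

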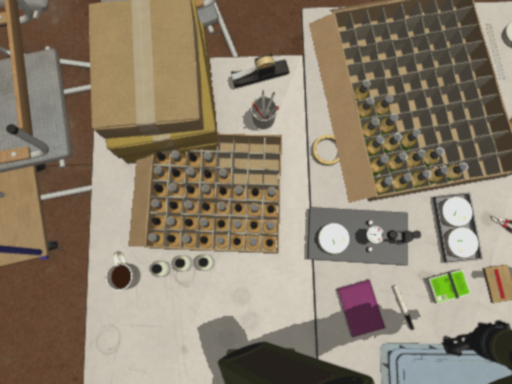

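The scene view shows the gauge at about (335,170) with the tin at its open end. In the top view the plate spans about (307..408, 207..265), with the tin at (333,238), dial at (374,234) and column near (415,237). Next I'll measure these.

```bash
cat > h.py <<'E'
import numpy as np,cv2
from bench import read_state, vision
def ray(d,p,z):
    D=d["R"].T@np.linalg.inv(d["K"])@np.array([p[0],p[1],1.]);C=-d["R"].T@d["t"]
    return C+D*(z-C[2])/D[2]
def proj(d,X):
    v=d["K"]@(d["R"]@np.array(X,float)+d["t"]);return v[:2]/v[2]
E
python3 - <<'E'
from h import *
d=dict(np.load("pics/top0.npz"));f=d["frame"];g=f.max(2)
# plate: dark pixels
roi=np.zeros(g.shape,np.uint8);roi[195:275,300:425]=1
m=((g<110)&(roi>0)).astype(np.uint8)*255
m=cv2.morphologyEx(m,cv2.MORPH_OPEN,np.ones((9,9),np.uint8))
m2=np.zeros_like(m);c=max(cv2.findContours(m,0,2)[0],key=cv2.contourArea)
r=cv2.minAreaRect(cv2.convexHull(c));print("plate",r);b=cv2.boxPoints(r)
for p in b: print(p,ray(d,p,33).round(1))
w=((g>170)&(roi>0)).astype(np.uint8)*255;w[:,:308]=0;w[:208]=0;w[262:]=0;w[:,405:]=0
for c in cv2.findContours(w,0,2)[0]:
    if cv2.contourArea(c)>40:
        (x,y),rr=cv2.minEnclosingCircle(c);print("white",x,y,rr,ray(d,(x,y),65).round(1),"z110",ray(d,(x,y),110).round(1))
cr=f[190:280,295:435];cv2.imwrite("pics/c1.png",cv2.resize(cr,None,fx=5.5,fy=5.5,interpolation=cv2.INTER_CUBIC))
e=dict(np.load("pics/scene0.npz"));cr=e["frame"][110:210,290:400];cv2.imwrite("pics/c2.png",cv2.resize(cr,None,fx=6,fy=6,interpolation=cv2.INTER_CUBIC))
E
```

```text
plate ((326.5, 221.0), (24.0, 37.0), 90.0)
[308. 209.] [ 513.  -156.7   33. ]
[345. 209.] [ 510.3 -269.7   33. ]
[345. 233.] [ 437.  -265.4   33. ]
[308. 233.] [ 439.5 -153.4   33. ]
white 374.80950927734375 234.23809814453125 8.52444839477539 [ 429.1 -346.5   65. ] z110 [ 426.2 -334.5  110. ]
white 333.8846130371094 237.88461303710938 15.161660194396973 [ 421.1 -225.4   65. ] z110 [ 418.5 -217.6  110. ]
white 376.0 209.5 28.04024887084961 [ 502.6 -355.2   65. ] z110 [ 497.2 -342.9  110. ]
```

View pics/c1.png

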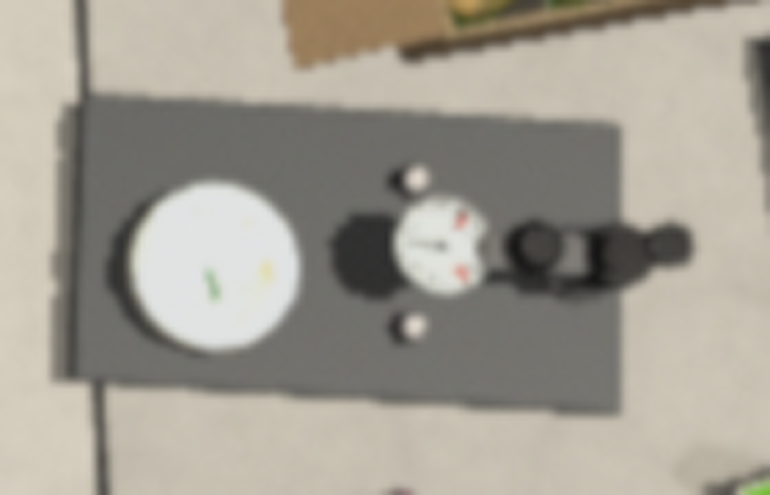

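View pics/c2.png

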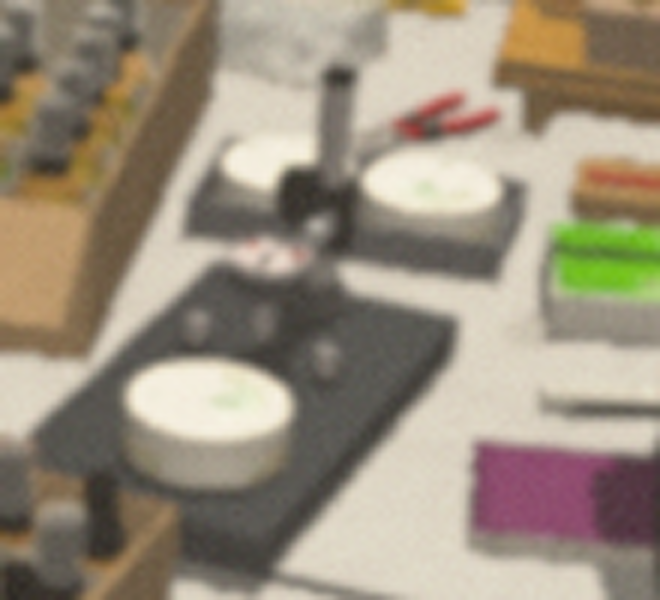

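```bash
python3 - <<'E'
from h import *
d=dict(np.load("pics/top0.npz"));e=dict(np.load("pics/scene0.npz"))
u=lambda x,y:((x+.5)/5.5-.5+295,(y+.5)/5.5-.5+190)
C=[ray(d,u(*p),33) for p in((88,96),(619,125),(619,411),(75,379))]
for c in C: print(c.round(1))
P=[ray(d,u(*p),53) for p in((416,178),(414,325))]
print("pins",np.round(P,1),np.linalg.norm(P[0]-P[1]))
up=(P[1]-P[0])/np.linalg.norm(P[1]-P[0]);print(up)
# column dir from corners
ax=(C[1]+C[2]-C[0]-C[3]);L=np.linalg.norm(ax)/2;ax/=np.linalg.norm(ax)
print("ax",ax,L,"yaw",np.arctan2(ax[1],ax[0]))
n=np.array([-ax[1],ax[0],0])
cen=np.mean(C,0);mid=np.mean(P,0)
print("center by corners",cen,"by pins",mid-31*ax)
K=(u(537,241))
for h in(0,10,20,30,40,65):
    kz=33+79+h+14; k=ray(d,K,kz); r=k-cen; print(h,k.round(1),"gauge xy",(r@ax).round(1),(r@n).round(1),"scene px crop",(6*(proj(e,k)-[290,110])).round())
t=ray(d,(333.9,237.9),65);print("tin",t,(t-cen)@ax,(t-cen)@n)
E
```

```text
[ 518.8 -164.9   33. ]
[ 495.6 -457.8   33. ]
[ 339.4 -444.9   33. ]
[ 362.9 -150.7   33. ]
pins [[ 466.9 -338.7   53. ]
 [ 387.5 -332.2   53. ]] 79.67212722335155
[-0.99665892  0.08167612  0.        ]
ax [-0.07935925 -0.99684608  0.        ] 294.4558752299839 yaw -1.6502391138165637
center by corners [ 429.17106747 -304.56152879   33.        ] by pins [ 429.66220482 -304.51323392   53.        ]
0 [ 426.4 -379.2  126. ] gauge xy 74.6 3.2 scene px crop [296. 184.]
10 [ 425.8 -376.1  136. ] gauge xy 71.6 2.3 scene px crop [297. 170.]
20 [ 425.1 -373.   146. ] gauge xy 68.6 1.4 scene px crop [297. 156.]
30 [ 424.5 -370.   156. ] gauge xy 65.6 0.5 scene px crop [298. 142.]
40 [ 423.8 -366.9  166. ] gauge xy 62.6 -0.4 scene px crop [299. 128.]
65 [ 422.2 -359.2  191. ] gauge xy 55.1 -2.6 scene px crop [301.  92.]
tin [ 421.0398622  -225.47861084   65.        ] -78.18821048210071 -14.381521219118156
```

```bash
cat >> h.py <<'E'
from scipy.spatial.transform import Rotation as Ro
ax=np.array([-.0805,-.99675,0]);ax/=np.linalg.norm(ax);n=np.array([-ax[1],ax[0],0]);cen=np.array([429.4,-304.5,33.])
G=lambda x,y,z: cen+x*ax+y*n+np.array([0,0,z])   # gauge coords, z above plate
def target(tilt=0):
    # tool y = +-n, z down, top leaning toward -ax by tilt deg
    z=np.array([0,0,-1.])*np.cos(np.radians(tilt))+ax*np.sin(np.radians(tilt))
    y=n;return Ro.from_matrix(np.c_[np.cross(y,z),y,z])
def go(P,tilt=0,ext=0):
    """grasp/TCP point P world -> remaining turn/shift in row units; ext: mm from TCP back to the controlled point"""
    s=read_state();R0=Ro.from_quat(s["eef_rot"]);best=None
    for f in(0,1):
        T=target(tilt)*(Ro.from_euler('z',np.pi*f));rv=(R0.inv()*T).as_rotvec()
        if best is None or np.linalg.norm(rv)<np.linalg.norm(best[0]): best=(rv,T)
    rv,T=best;tcp=np.array(P)+ext*T.apply([0,0,1])
    dw=tcp-s["eef_pos"]
    print("t %.2f tcp"%s["t"],s["eef_pos"].round(1),"goal",tcp.round(1),"F",s["ft_force"].round(1),"open %.3f"%s["opening"],"q6 %.2f"%s["qpos"][5])
    print(" turn deg",np.degrees(rv).round(1),"share",(rv/(np.pi/2)).round(4)," shift share, present axes",(R0.inv().apply(dw)/200).round(4)," after turn",(T.inv().apply(dw)/200).round(4))
E
python3 - <<'E'
from h import *
print(Ro.from_quat(read_state()["eef_rot"]).as_matrix().round(3))
go(G(73,0,79+4+60),10,8)
E
```

```text
[[ 0.944  0.33  -0.001]
 [ 0.33  -0.944  0.002]
 [ 0.    -0.002 -1.   ]]
t 0.10 tcp [ 173.3 -494.9  209.3] goal [ 423.4 -378.6  168.1] F [0.1 1.  1. ] open 0.998 q6 1.57
 turn deg [ -5.9  -8.9 -65.9] share [-0.0651 -0.0992 -0.7323]  shift share, present axes [ 1.3724 -0.1348  0.2063]  after turn [0.7053 1.1998 0.0849]
```

```bash
python3 -m creep '[[[0,0,-0.105],[0,0,-0.1],-1],[[0,0,-0.105],[0,0,-0.1],-1],[[0,0,-0.105],[0,0,0],-1],[[0,0,-0.105],[0,0,0],-1],[[0,0,-0.105],[0,0,0],-1],[[0,0,-0.105],[0,0,0],-1],[[0,0,-0.105],[0,0,0],-1],[[0,0,0],[0,0,0],-1]]' 40; python3 -c "
from h import *
go(G(73,0,79+4+60),10,8)"
```

```text
t: 1.1
eef_pos: [172.2, -491.9, 246.5]
eef_rot: [0.722, 0.692, 0.002, -0.005]
ft_force: [-0.6, 0.1, 0.5]
opening: 1.001
t 1.10 tcp [ 172.2 -491.9  246.5] goal [ 423.4 -378.6  168.1] F [-0.6  0.1  0.5] open 1.001 q6 0.38
 turn deg [ -0.1 -10.6   2.2] share [-0.0008 -0.1179  0.0242]  shift share, present axes [0.6153 1.2322 0.393 ]  after turn [0.7234 1.2063 0.2701]
```

```bash
python3 -m creep '[[[0,0,0],[0.1,0.2,0],-1],[[0,0,0],[0.1,0.2,0],-1],[[0,0,0],[0.1,0.2,0],-1],[[0,0,0],[0.1,0.2,0],-1],[[0,0,0.012],[0.1,0.2,0],-1],[[0,0,0.012],[0.1,0.2,0],-1],[[0,-0.06,0],[0,0,0],-1],[[0,-0.06,0],[0,0,0],-1],[[0,0,0],[0,0,0],-1]]'; python3 - <<'E'
from h import *
go(G(73,0,79+4+60),10,8)
d=vision.get_image("wrist");cv2.imwrite("pics/w1.png",d["frame"]);np.savez("pics/w1.npz",**d);print((-d["R"].T@d["t"]).round())
E
```

```text
t: 2.22
eef_pos: [425.8, -382.1, 242.8]
eef_rot: [0.742, 0.664, -0.07, 0.057]
ft_force: [0.2, -0.4, 0.4]
opening: 1.001
t 2.23 tcp [ 425.8 -382.1  242.8] goal [ 423.4 -378.6  168.1] F [ 0.2 -0.4  0.4] open 1.001 q6 1.04
 turn deg [-0.7  0.3 -1.7] share [-0.0083  0.0034 -0.0187]  shift share, present axes [ 0.0822 -0.0112  0.3645]  after turn [ 0.0806 -0.0135  0.3648]
[ 440. -272.  389.]
```

View pics/w1.png

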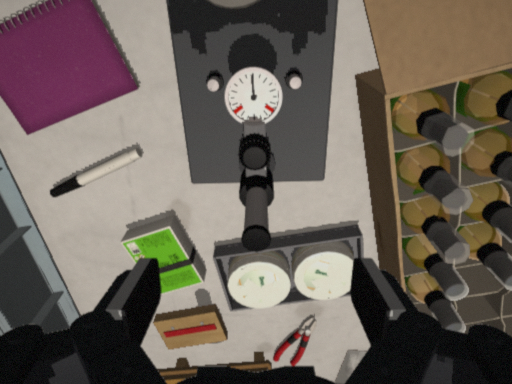

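The wrist view shows pin tops at (214,83) and (295,80), the dial at (254,96), the knob top at (255,150) and the column top at (256,237). The tool is lined up. I'll cross-check the gauge position against these.

```bash
python3 - <<'E'
from h import *
d=dict(np.load("pics/w1.npz"))
def g(p,z):
    r=ray(d,p,z)-cen;return (r@ax).round(1),(r@n).round(1)
print("pins",g((213.5,80),53),g((295,77),53),"coltop",g((256.5,237),182))
for h in(0,4,8,12,20): print(h,"knob top",g((255,150),126+h),"dial",g((254,96),33+58+h))
E
```

```text
pins (np.float64(26.3), np.float64(-36.8)) (np.float64(25.9), np.float64(42.0)) coltop (np.float64(119.4), np.float64(2.7))
0 knob top (np.float64(70.8), np.float64(2.7)) dial (np.float64(34.1), np.float64(2.6))
4 knob top (np.float64(69.2), np.float64(2.7)) dial (np.float64(33.2), np.float64(2.7))
8 knob top (np.float64(67.6), np.float64(2.8)) dial (np.float64(32.3), np.float64(2.8))
12 knob top (np.float64(66.0), np.float64(2.9)) dial (np.float64(31.4), np.float64(2.9))
20 knob top (np.float64(62.8), np.float64(3.1)) dial (np.float64(29.5), np.float64(3.0))
```

```bash
sed -i 's/cen=np.array(\[429.4,-304.5,33.\])/cen=np.array([429.4,-304.5,33.])+1.3*n-1.5*ax/' h.py; python3 -c "
from h import *
go(G(73,0,79+4+5),10,8)"
```

```text
t 2.27 tcp [ 425.8 -382.9  242.9] goal [ 424.8 -377.3  113.1] F [ 0.   0.7 -0. ] open 1.005 q6 1.04
 turn deg [-0.7  0.3 -1.7] share [-0.0082  0.0033 -0.0192]  shift share, present axes [ 0.1431 -0.0034  0.6335]  after turn [ 0.1399 -0.0073  0.6342]
```

```bash
python3 -m creep '[[[-0.008,0.003,-0.019],[0.14,-0.006,0],-1],[[0,0,0],[0,0,0.2],-1],[[0,0,0],[0,0,0.2],-1],[[0,0,0],[0,0,0.06],-1],[[0,0,0],[0,0,0],-1]]' 25; python3 -c "
from h import *
go(G(73,0,79+4+5),10,8)"
```

```text
t: 2.9
eef_pos: [427.1, -375.7, 146.9]
eef_rot: [0.736, 0.671, -0.062, 0.06]
ft_force: [-0.2, -0.4, 0.4]
opening: 1.004
t 2.90 tcp [ 427.1 -375.7  146.9] goal [ 424.8 -377.3  113.1] F [-0.2 -0.4  0.4] open 1.004 q6 1.02
 turn deg [ 0.1 -0.1 -0.6] share [ 0.0015 -0.0015 -0.0072]  shift share, present axes [ 0.0202 -0.0111  0.1681]  after turn [ 0.0207 -0.0105  0.1681]
```

```bash
python3 -m creep '[[[0,0,-0.007],[0.02,-0.011,0],-1],[[0,0,0],[0,0,0.09],-1],[[0,0,0],[0,0,0.075],-1],[[0,0,0],[0,0,0],-1]]' 25; python3 - <<'E'
from h import *
go(G(73,0,79+4+5),10,8)
d=vision.get_image("wrist");np.savez("pics/w2.npz",**d)
e=vision.get_image("scene");np.savez("pics/s2.npz",**e)
a=cv2.resize(d["frame"],(640,480));b=cv2.resize(e["frame"][110:210,310:390],(480,600),interpolation=cv2.INTER_CUBIC)
cv2.imwrite("pics/w2.png",np.hstack([cv2.resize(d["frame"],(448,336)),cv2.resize(b,(269,336))]))
E
```

```text
t: 3.4
eef_pos: [427.8, -379.3, 118.1]
eef_rot: [0.732, 0.675, -0.061, 0.063]
ft_force: [-0.2, 0.4, 0.2]
opening: 0.999
t 3.40 tcp [ 427.8 -379.3  118.1] goal [ 424.8 -377.3  113.1] F [-0.2  0.4  0.2] open 0.999 q6 1.00
 turn deg [ 0.5  0.1 -0.1] share [ 0.0061  0.0009 -0.0008]  shift share, present axes [ 0.013  -0.0156  0.0229]  after turn [ 0.013  -0.0154  0.0231]
```

View pics/w2.png

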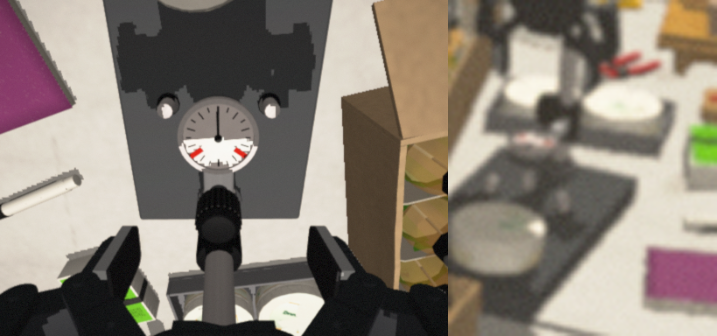

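```bash
python3 - <<'E'
from h import *
d=dict(np.load("pics/w2.npz"));s=read_state();T=Ro.from_quat(s["eef_rot"])
for nm,o in(("tcp",0),("grasp",-8)):
    print(nm,proj(d,s["eef_pos"]+T.apply([0,0,o]))*448/512)
for h in(2,4,6):print(h,"knob top/mid/low",[ (proj(d,G(73,0,79+h+k))*448/512).round(1) for k in(14,0,-14)])
print("pins",[(proj(d,G(31,s*40,20))*448/512).round(1) for s in(1,-1)],"col",(proj(d,G(123,0,149))*448/512).round(1))
c=d["frame"][200:320,130:390];cv2.imwrite("pics/w2c.png",cv2.resize(c,None,fx=3,fy=3))
E
```

```text
tcp [223.2242273 213.0241714]
grasp [223.19933469 219.2603813 ]
2 knob top/mid/low [array([216.8, 217.4]), array([217. , 203.4]), array([217.2, 191.2])]
4 knob top/mid/low [array([216.8, 219.5]), array([217. , 205.3]), array([217.2, 192.9])]
6 knob top/mid/low [array([216.7, 221.8]), array([217. , 207.2]), array([217.2, 194.6])]
pins [array([271. , 108.9]), array([163.3, 109.1])] col [216.7 362.6]
```

View pics/w2c.png

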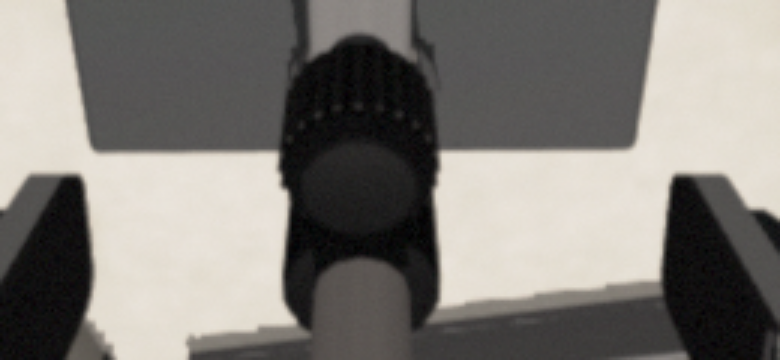

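```bash
python3 -m creep '[[[0.006,0,0],[0.002,-0.013,0.012],-1],[[0,0,0],[0,0,0],0.2],[[0,0,0],[0,0,0],0.6],[[0,0,0],[0,0,0],0.6],[[0,0,0],[0,0,0],1],[[0,0,0],[0,0,0],1],[[0,0,0],[0,0,0],1],[[0,0,0],[0,0,0],1]]' 25; python3 -c "
from h import *
go(G(73,0,79+4+5),10,8)"
```

```text
t: 4.5
eef_pos: [426.3, -379.9, 118.4]
eef_rot: [0.733, 0.675, -0.065, 0.061]
ft_force: [-0.3, 1.0, 1.1]
opening: 0.001
t 4.50 tcp [ 426.3 -379.9  118.4] goal [ 424.8 -377.3  113.1] F [-0.3  1.   1.1] open 0.001 q6 1.01
 turn deg [ 0.2  0.2 -0.1] share [ 0.0017  0.0026 -0.0009]  shift share, present axes [ 0.0172 -0.0084  0.0239]  after turn [ 0.0171 -0.0083  0.024 ]
```

```bash
python3 - <<'E'
from h import *
d=vision.get_image("wrist");np.savez("pics/w3.npz",**d)
e=vision.get_image("scene");np.savez("pics/s3.npz",**e)
cv2.imwrite("pics/w3.png",np.hstack([cv2.resize(d["frame"][180:,130:390],(448,351)),cv2.resize(e["frame"][105:185,310:385],(329,351),interpolation=cv2.INTER_CUBIC)]))
E
```

```text
(no output)
```

View pics/w3.png

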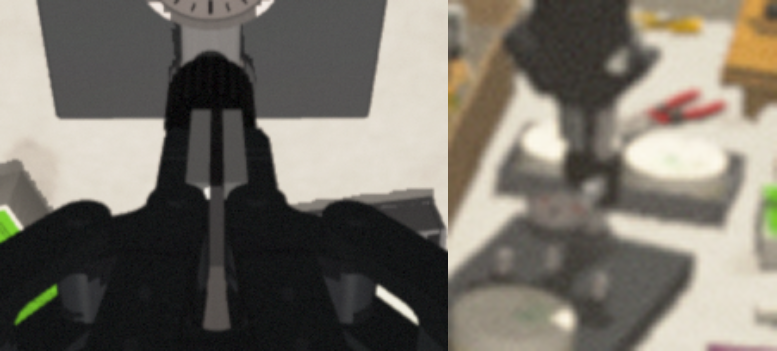

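```bash
python3 - <<'E'
from h import *
d=dict(np.load("pics/w3.npz"));e=dict(np.load("pics/s3.npz"));s=read_state();T=Ro.from_quat(s["eef_rot"])
print(s["qpos"].round(3))
w=lambda p:((p-[130,180])*1.723).round(0);v=lambda p:((p-[310,105])*4.387).round(0)
for o in([0,0,11],[11,0,11],[-11,0,11],[0,0,-8]):
    X=s["eef_pos"]+T.apply(o);print(o,X.round(1),"w",w(proj(d,X)),"s",v(proj(e,X)))
for h in(0,5,10):
  for k in(14,-14): print(h,k,"s",v(proj(e,G(73,0,79+h+k))),"w",w(proj(d,G(73,0,79+h+k))))
print("pins s",[v(proj(e,G(31,q*40,20))) for q in(1,-1)],"coltop",v(proj(e,G(123,0,149))),"dial",v(proj(e,G(33,0,58))))
E
```

```text
[-0.639  0.32  -0.32   0.834 -0.15   1.007]
[0, 0, 11] [ 426.2 -381.9  107.7] w [213.  91.] s [128. 177.]
[11, 0, 11] [ 427.1 -371.1  105.7] w [213.  61.] s [122. 184.]
[-11, 0, 11] [ 425.3 -392.7  109.6] w [213. 121.] s [133. 170.]
[0, 0, -8] [ 426.4 -378.5  126.4] w [213. 118.] s [128. 157.]
0 14 s [129. 159.] w [207. 111.]
0 -14 s [126. 191.] w [208.  61.]
5 14 s [130. 153.] w [207. 122.]
5 -14 s [127. 185.] w [208.  69.]
10 14 s [130. 147.] w [207. 133.]
10 -14 s [127. 180.] w [208.  77.]
pins s [array([ 54., 252.]), array([149., 275.])] coltop [159.  71.] dial [106. 218.]
```

```bash
python3 -m creep '[[[0,0,0],[0,0,-0.01],-1],[[0,0,0],[0,0,0],-1],[[0,0,0],[0,0,0],-1],[[0,0,0],[0,0,0],-1],[[0,0,0],[0,0,0],-1],[[0,0,0],[0,0,0],-1]]' 25; python3 - <<'E'
from h import *
d=dict(np.load("pics/w2.npz"));s=read_state();T=Ro.from_quat(s["eef_rot"])
print("f",d["K"][0,0],"cam",(-d["R"].T@d["t"]).round(1),"fwd",d["R"][2].round(3))
for X in(s["eef_pos"],G(73,0,79+5+14),G(31,0,20),G(123,0,149)): print("depth",(d["R"]@X+d["t"]).round(1))
c=T.inv().apply(-d["R"].T@d["t"]-np.array([427.8,-379.3,118.1]));print("cam in tool",c.round(1))
d1=dict(np.load("pics/w1.npz"));print((d1["R"]@np.r_[425.8,-382.1,242.8]+d1["t"]).round(1),(d["R"]@np.r_[427.8,-379.3,118.1]+d["t"]).round(1))
go(G(73,0,79+4+5),10,8)
E
```

```text
t: 5.35
eef_pos: [426.7, -379.6, 120.3]
eef_rot: [0.732, 0.675, -0.064, 0.062]
ft_force: [-1.3, 0.2, 0.2]
opening: 1.001
f 334.4391837715278 cam [ 436.  -268.7  264.8] fwd [-0.03  -0.481 -0.876]
depth [ -1.8  27.8 180.3]
depth [ -3.8  29.9 169.1]
depth [ -4.6 -44.5 217.3]
depth [ -3.4  98.3 148.5]
cam in tool [  83.1   -0.3 -164.1]
[ -0.9  26.5 182. ] [ -0.8  26.5 182. ]
t 5.35 tcp [ 426.7 -379.6  120.3] goal [ 424.8 -377.3  113.1] F [-1.3  0.2  0.2] open 1.001 q6 1.01
 turn deg [ 0.2  0.2 -0.1] share [ 0.0021  0.0024 -0.0009]  shift share, present axes [ 0.0169 -0.0106  0.0332]  after turn [ 0.0168 -0.0105  0.0333]
```

```bash
python3 -m creep '[[[0,0,0],[0.015,-0.007,0],-1],[[0,0,0],[0,0,0.025],-1],[[0,0,0],[0,0,0.025],-1],[[0,0,0],[0,0,0.02],-1],[[0,0,0],[0,0,0],-1]]' 25; python3 - <<'E'
from h import *
go(G(73,0,79+4+5),10,8)
d=vision.get_image("wrist");np.savez("pics/w4.npz",**d)
e=vision.get_image("scene");np.savez("pics/s4.npz",**e)
cv2.imwrite("pics/w4.png",np.hstack([cv2.resize(d["frame"][180:,130:390],(448,351)),cv2.resize(e["frame"][105:185,310:385],(329,351),interpolation=cv2.INTER_CUBIC)]))
E
```

```text
t: 5.98
eef_pos: [425.0, -378.7, 104.5]
eef_rot: [0.732, 0.675, -0.064, 0.061]
ft_force: [-0.2, 0.5, 0.5]
opening: 0.998
t 5.97 tcp [ 425.  -378.7  104.5] goal [ 424.8 -377.3  113.1] F [-0.2  0.5  0.5] open 0.998 q6 1.01
 turn deg [ 0.1  0.2 -0.1] share [ 0.0016  0.0021 -0.0008]  shift share, present axes [-0.0005 -0.0013 -0.0437]  after turn [-0.0004 -0.0014 -0.0437]
```

View pics/w4.png

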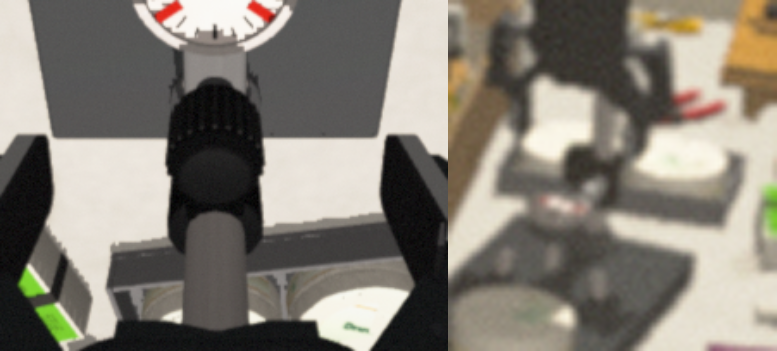

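The tips show as nearer the camera, and so higher, than the stated geometry. They are only level with the knob's top, at about rows 135-140 in both crops, with the knob at (215,175). I'll close here and check the opening.

```bash
python3 -m creep '[[[0,0,0],[0,-0.003,0.02],-1],[[0,0,0],[0,0,0],0],[[0,0,0],[0,0,0],0.4],[[0,0,0],[0,0,0],1],[[0,0,0],[0,0,0],1],[[0,0,0],[0,0,0],1],[[0,0,0],[0,0,0],1]]' 25; python3 -c "
from h import *
go(G(73,0,79+4+5),10,8)"
```

```text
t: 6.95
eef_pos: [424.5, -379.7, 101.1]
eef_rot: [0.732, 0.675, -0.064, 0.062]
ft_force: [0.1, 0.0, 0.1]
opening: 0.287
t 6.95 tcp [ 424.5 -379.7  101.1] goal [ 424.8 -377.3  113.1] F [0.1 0.  0.1] open 0.287 q6 1.00
 turn deg [ 0.2  0.2 -0.1] share [ 0.002   0.0027 -0.001 ]  shift share, present axes [ 0.0016  0.001  -0.0612]  after turn [ 0.0018  0.0008 -0.0612]
```

```bash
python3 -m creep '[[[0,0,0],[-0.0052,0,-0.03],1],[[0,0,0],[-0.0052,0,-0.03],1],[[0,0,0],[-0.0052,0,-0.03],1],[[0,0,0],[-0.0052,0,-0.03],1]]' 30; python3 -c "
from h import *
go(G(73,0,79+4+5),10,8)"
```

```text
t: 7.45
eef_pos: [424.4, -379.6, 123.6]
eef_rot: [0.733, 0.675, -0.064, 0.06]
ft_force: [1.8, -4.0, -10.0]
opening: 0.281
t 7.45 tcp [ 424.4 -379.6  123.6] goal [ 424.8 -377.3  113.1] F [  1.8  -4.  -10. ] open 0.281 q6 1.01
 turn deg [ 0.1  0.1 -0.1] share [ 0.0008  0.0015 -0.001 ]  shift share, present axes [0.0209 0.0011 0.0495]  after turn [0.0208 0.0012 0.0496]
```

```bash
python3 -m creep '[[[0,0,0],[-0.0045,0,-0.03],1],[[0,0,0],[-0.0045,0,-0.03],1],[[0,0,0],[-0.0045,0,-0.025],1],[[0,0,0],[0,0,0],1]]' 30; python3 - <<'E'
from h import *
go(G(73,0,79+4+5),10,8)
d=vision.get_image("wrist");np.savez("pics/w5.npz",**d)
f=d["frame"];m=(f[...,2].astype(int)-np.maximum(f[...,0],f[...,1])>80).astype(np.uint8);m[:, :200]=0;m[:,320:]=0
k,_,st,ce=cv2.connectedComponentsWithStats(m)
print([(st[i,4],ce[i].round(1).tolist()) for i in range(1,k) if st[i,4]>15])
E
```

```text
t: 7.95
eef_pos: [424.4, -379.7, 142.8]
eef_rot: [0.733, 0.675, -0.065, 0.061]
ft_force: [1.4, -2.9, -8.2]
opening: 0.279
t 7.95 tcp [ 424.4 -379.7  142.8] goal [ 424.8 -377.3  113.1] F [ 1.4 -2.9 -8.2] open 0.279 q6 1.01
 turn deg [ 0.1  0.2 -0.1] share [ 0.0011  0.0022 -0.0012]  shift share, present axes [0.0382 0.0007 0.144 ]  after turn [0.0377 0.001  0.1441]
[(np.int32(78), [228.4, 187.1]), (np.int32(66), [282.6, 187.3])]
```

```bash
python3 -m creep '[[[0,0,0],[0,0,0],-1],[[0,0,0],[0,0,0],-1],[[0,0,0],[0,0,0],-1],[[0,0,0],[0,0,0],-1],[[0,0,0],[0,0,-0.2],-1],[[0,0,0],[0,0,-0.2],-1],[[0,0,0],[0,0,-0.2],-1],[[0,0,0],[0,0,0],-1]]' 30; python3 -c "
from h import *
go(G(-138,-14.4,120),0,0)"
```

```text
t: 9.0
eef_pos: [425.5, -357.0, 266.7]
eef_rot: [0.733, 0.675, -0.064, 0.061]
ft_force: [1.0, -0.2, 0.3]
opening: 0.998
t 9.00 tcp [ 425.5 -357.   266.7] goal [ 427.6 -164.4  153. ] F [ 1.  -0.2  0.3] open 0.998 q6 1.04
 turn deg [ 0.2 10.2 -0.1] share [ 0.0019  0.1135 -0.0008]  shift share, present axes [ 1.0463 -0.0699  0.3889]  after turn [ 0.9609 -0.0671  0.5684]
```

```bash
python3 -m creep '[[[0,0.114,0],[0,0,0],-0.2],[[0,0,0],[0.2,-0.013,0],-0.2],[[0,0,0],[0.2,-0.013,0],-0.2],[[0,0,0],[0.2,-0.013,0],-0.2],[[0,0,0],[0.2,-0.013,0],-0.2],[[0,0,0],[0.2,-0.013,0],-0.2],[[0,0,0],[0,0,0.2],-0.2],[[0,0,0],[0,0,0.2],-0.2],[[0,0,0],[0,0,0],-0.2]]' 30; python3 - <<'E'
from h import *
go(G(-138,-14.4,27),0,0)
e=vision.get_image("top");np.savez("pics/t6.npz",**e)
f=e["frame"];cv2.imwrite("pics/t6.png",f[170:290,280:440])
# shadow-proof head height: dial centre in top view
g=f.min(2);w=(g>150).astype(np.uint8);w[:,:355]=0;w[:,400:]=0;w[:215]=0;w[255:]=0
for c in cv2.findContours(w,0,2)[0]:
    if cv2.contourArea(c)>60:
        p,r=cv2.minEnclosingCircle(c);print(p,r,[(h,round(float((ray(e,p,91+h)-np.array([429.4,-304.5,0]))[:2]@ax[:2]),1)) for h in(0,20,30,40,50,60)])
E
```

```text
t: 10.12
eef_pos: [424.3, -150.1, 176.0]
eef_rot: [0.737, 0.676, 0.002, -0.008]
ft_force: [0.2, -0.0, -0.7]
opening: 0.598
t 10.12 tcp [ 424.3 -150.1  176. ] goal [ 427.6 -164.4   60. ] F [ 0.2 -0.  -0.7] open 0.598 q6 1.31
 turn deg [-0.6 -0.8 -0.4] share [-0.0065 -0.0086 -0.0041]  shift share, present axes [-0.0776  0.0282  0.5788]  after turn [-0.0699  0.0218  0.5801]
(381.5, 234.0) 8.381627082824707 [(0, 54.4), (20, 48.8), (30, 46.1), (40, 43.3), (50, 40.5), (60, 37.8)]
```

```bash
python3 -m creep '[[[-0.006,-0.008,-0.004],[-0.07,0.02,0],-0.2],[[0,0,0],[0,0,0.2],-0.2],[[0,0,0],[0,0,0.2],-0.2],[[0,0,0],[0,0,0.1],-0.2],[[0,0,0],[0,0,0],-0.2]]' 30; python3 - <<'E'
from h import *
go(G(-138,-14.4,27),0,0)
d=vision.get_image("wrist");np.savez("pics/w7.npz",**d)
e=vision.get_image("scene");np.savez("pics/s7.npz",**e)
cv2.imwrite("pics/w7.png",np.hstack([cv2.resize(d["frame"],(448,336)),cv2.resize(e["frame"][120:210,270:370],(373,336),interpolation=cv2.INTER_CUBIC)])[:, :800])
E
```

```text
t: 10.8
eef_pos: [438.7, -174.0, 83.4]
eef_rot: [0.736, 0.677, 0.004, 0.011]
ft_force: [0.2, -0.7, 0.4]
opening: 0.604
t 10.80 tcp [ 438.7 -174.    83.4] goal [ 427.6 -164.4   60. ] F [ 0.2 -0.7  0.4] open 0.604 q6 1.28
 turn deg [ 1.2  0.5 -0.1] share [ 0.0137  0.0059 -0.0017]  shift share, present axes [ 0.0443 -0.062   0.1153]  after turn [ 0.0434 -0.0594  0.117 ]
```

View pics/w7.png

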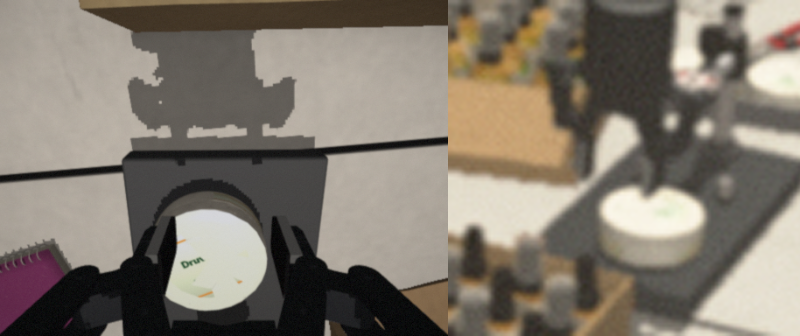

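```bash
python3 - <<'E'
from h import *
d=dict(np.load("pics/w7.npz"));e=dict(np.load("pics/s7.npz"));s=read_state();T=Ro.from_quat(s["eef_rot"])
def tri(p,q):
    P=[c["K"]@np.c_[c["R"],c["t"]] for c in(d,e)]
    X=cv2.triangulatePoints(P[0],P[1],np.array(p,float).reshape(2,1),np.array(q,float).reshape(2,1));return (X[:3]/X[3]).ravel()
X=tri((256,249),(316.1,169.1));print("tip mid",X.round(1),"tool frame",T.inv().apply(X-s["eef_pos"]).round(1))
for o in([0,0,11],[0,25,11],[0,-25,11],[0,0,-15]):
    Y=s["eef_pos"]+T.apply(o);q=proj(e,Y);print(o,Y.round(0),"scene crop",((q-[270,120])*3.733+[448,0]).round(),"wrist",(proj(d,Y)*.875).round())
print("tin scene",((proj(e,[421,-225.5,65])-[270,120])*3.733+[448,0]).round(),"wrist",(proj(d,[421,-225.5,65])*.875).round())
E
```

```text
tip mid [ 435.3 -164.9  114. ] tool frame [  8.6  -4.7 -29.4]
[0, 0, 11] [ 440. -174.   74.] scene crop [613. 220.] wrist [224. 205.]
[0, 25, 11] [ 465. -176.   74.] scene crop [586. 213.] wrist [262. 205.]
[0, -25, 11] [ 415. -172.   73.] scene crop [640. 228.] wrist [186. 205.]
[0, 0, -15] [ 440. -174.  100.] scene crop [615. 193.] wrist [224. 225.]
tin scene [653. 208.] wrist [204. 264.]
```

```bash
python3 -m creep '[[[0.013,0.006,0],[0.05,-0.05,0],-0.2],[[0,0,0],[0,0,0.1],-0.2],[[0,0,0],[0,0,0.1],-0.2],[[0,0,0],[0,0,0],-0.2]]' 30; python3 -c "
from h import *
go(G(-140,-12,-10),0,0)"
```

```text
t: 11.4
eef_pos: [434.0, -163.6, 49.0]
eef_rot: [0.736, 0.677, 0.003, 0.004]
ft_force: [0.5, -1.1, 0.9]
opening: 0.599
t 11.40 tcp [ 434.  -163.6   49. ] goal [ 430.1 -162.6   23. ] F [ 0.5 -1.1  0.9] open 0.599 q6 1.29
 turn deg [ 0.6  0.1 -0.1] share [ 0.0066  0.001  -0.0014]  shift share, present axes [ 0.0036 -0.021   0.1296]  after turn [ 0.0034 -0.0197  0.1298]
```

```bash
python3 -m creep '[[[0.006,0,0],[0.01,-0.02,0.02],-0.2],[[0,0,0],[0,0,0.04],-0.2],[[0,0,0],[0,0,0.04],-0.2],[[0,0,0],[0,0,0],-0.2]]' 30; python3 - <<'E'
from h import *
go(G(-140,-12,-10),0,0)
d=vision.get_image("wrist");np.savez("pics/w8.npz",**d)
e=vision.get_image("scene");np.savez("pics/s8.npz",**e)
cv2.imwrite("pics/w8.png",np.hstack([cv2.resize(d["frame"],(448,336)),cv2.resize(e["frame"][120:210,276:370],(351,336),interpolation=cv2.INTER_CUBIC)])[:, :800])
E
```

```text
t: 11.9
eef_pos: [431.7, -161.4, 30.2]
eef_rot: [0.736, 0.677, 0.0, 0.002]
ft_force: [-0.3, 0.4, 1.3]
opening: 0.602
t 11.90 tcp [ 431.7 -161.4   30.2] goal [ 430.1 -162.6   23. ] F [-0.3  0.4  1.3] open 0.602 q6 1.30
 turn deg [ 0.2  0.1 -0.1] share [ 0.0025  0.0015 -0.0011]  shift share, present axes [-0.0065 -0.0077  0.0361]  after turn [-0.0065 -0.0075  0.0361]
```

View pics/w8.png

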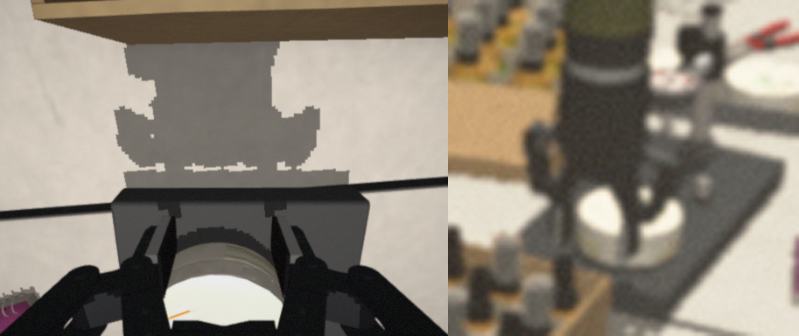

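```bash
python3 -m creep '[[[0,0,0],[-0.03,0.001,0],-0.2],[[0,0,0],[-0.03,0.003,0],-0.2],[[0,0,0],[-0.04,0.005,0],-0.2],[[0,0,0],[-0.04,0.005,0],-0.2],[[0,0,0],[-0.04,0.005,0],-0.2],[[0,0,0],[-0.04,0.005,0],-0.2],[[0,0,0],[-0.04,0.005,0],-0.2],[[0,0,0],[0,0,0],-0.2]]' 30; python3 -c "
from h import *
go(G(-49,0,0),0,0)"
```

```text
t: 13.0
eef_pos: [434.2, -218.5, 31.2]
eef_rot: [0.736, 0.677, 0.001, 0.003]
ft_force: [-0.6, 0.5, -0.3]
opening: 0.6
t 13.00 tcp [ 434.2 -218.5   31.2] goal [ 434.8 -254.3   33. ] F [-0.6  0.5 -0.3] open 0.600 q6 1.19
 turn deg [ 0.3  0.2 -0.2] share [ 0.0036  0.0019 -0.0019]  shift share, present axes [-0.1779  0.018  -0.0083]  after turn [-0.1779  0.0174 -0.0089]
```

```bash
python3 -m creep '[[[0.003,0,0],[-0.04,0.005,0],-0.2],[[0,0,0],[-0.04,0.005,0],-0.2],[[0,0,0],[-0.03,0.004,0],-0.2],[[0,0,0],[-0.025,0.003,0],-0.2],[[0,0,0],[0,0,0],-0.2]]' 30; python3 - <<'E'
from h import *
go(G(-49,0,0),0,0)
d=vision.get_image("wrist");np.savez("pics/w9.npz",**d)
e=vision.get_image("scene");np.savez("pics/s9.npz",**e)
cv2.imwrite("pics/w9.png",np.hstack([cv2.resize(d["frame"],(448,336)),cv2.resize(e["frame"][120:210,276:370],(351,336),interpolation=cv2.INTER_CUBIC)])[:, :800])
E
```

```text
t: 13.62
eef_pos: [435.4, -247.4, 31.3]
eef_rot: [0.736, 0.677, -0.001, 0.001]
ft_force: [0.1, -0.0, 0.5]
opening: 0.596
t 13.62 tcp [ 435.4 -247.4   31.3] goal [ 434.8 -254.3   33. ] F [ 0.1 -0.   0.5] open 0.596 q6 1.14
 turn deg [ 0.   0.2 -0.1] share [ 0.0003  0.0017 -0.0017]  shift share, present axes [-0.0344 -0.0001 -0.0086]  after turn [-0.0344 -0.0002 -0.0087]
```

```bash
python3 -m creep '[[[0,0,0],[-0.015,0,0],-0.2],[[0,0,0],[-0.015,0,0],-0.2],[[0,0,0],[0,0,0],-0.2]]' 30;python3 -m creep '[[[0,0,0],[-0.012,0,0],-0.2],[[0,0,0],[-0.01,0,0],-0.2]]' 30; python3 -c "
from h import *
go(G(-49,0,0),0,0)"
```

```text
t: 14.1
eef_pos: [434.6, -252.8, 31.3]
eef_rot: [0.736, 0.677, -0.001, 0.001]
ft_force: [0.8, 0.2, -0.3]
opening: 0.599
t: 14.35
eef_pos: [434.2, -257.1, 31.3]
eef_rot: [0.735, 0.678, -0.001, 0.001]
ft_force: [-0.3, -0.2, 0.4]
opening: 0.599
t 14.35 tcp [ 434.2 -257.1   31.3] goal [ 434.8 -254.3   33. ] F [-0.3 -0.2  0.4] open 0.599 q6 1.12
 turn deg [ 0.   0.1 -0.1] share [ 0.0001  0.0011 -0.0007]  shift share, present axes [ 0.0144  0.0014 -0.0086]  after turn [ 0.0144  0.0015 -0.0086]
```

```bash
for i in 1; do python3 -m creep '[[[0,0,0],[-0.012,0,0],-0.2],[[0,0,0],[0,0,0],-0.2]]' 30;done; python3 - <<'E'
from h import *
go(G(-49,0,0),0,0)
e=vision.get_image("scene");np.savez("pics/s10.npz",**e)
a=dict(np.load("pics/s9.npz"))
# lid: bright blob
for f in(a["frame"],e["frame"]):
    m=((f.min(2)>185)).astype(np.uint8);m[:,:310]=0;m[:,365:]=0;m[:150]=0;m[205:]=0
    k,_,st,ce=cv2.connectedComponentsWithStats(m);print([(st[i].tolist(),ce[i].round(1).tolist()) for i in range(1,k) if st[i,4]>15])
print("lid seat pred",proj(e,G(-.6,0,32)),[proj(e,G(-.6+45*np.cos(q),45*np.sin(q),32)).round(1).tolist() for q in np.arange(0,6.2,np.pi/4)])
E
```

```text
t: 14.6
eef_pos: [434.3, -258.2, 31.2]
eef_rot: [0.735, 0.678, 0.001, -0.0]
ft_force: [0.1, 2.9, 0.9]
opening: 0.601
t 14.60 tcp [ 434.3 -258.2   31.2] goal [ 434.8 -254.3   33. ] F [0.1 2.9 0.9] open 0.601 q6 1.11
 turn deg [ 0.  -0.1 -0. ] share [ 0.0005 -0.0013 -0.0004]  shift share, present axes [ 0.0196  0.0006 -0.0089]  after turn [ 0.0196  0.0006 -0.0089]
[([347, 154, 18, 8, 69], [356.4, 157.5]), ([318, 162, 11, 11, 92], [322.7, 167.3]), ([336, 167, 6, 6, 24], [338.5, 169.2]), ([338, 173, 27, 32, 468], [355.1, 193.5])]
[([347, 154, 18, 8, 70], [356.3, 157.5]), ([319, 160, 12, 12, 89], [324.0, 166.3]), ([337, 166, 6, 5, 23], [339.5, 168.1]), ([338, 172, 27, 33, 470], [355.0, 193.4])]
lid seat pred [329.68265249 165.46694858] [[334.9, 160.3], [324.8, 159.8], [317.5, 162.5], [317.2, 167.1], [324.3, 170.8], [334.8, 171.4], [342.2, 168.5], [342.1, 163.9]]
```

```bash
python3 -m creep '[[[0,0,0],[-0.012,0,0],-0.2],[[0,0,0],[-0.012,0,0],-0.2]]' 30; python3 -m creep '[[[0,0,0],[-0.015,0,0],-0.2],[[0,0,0],[-0.015,0,0],-0.2]]' 30
```

```text
t: 14.9
eef_pos: [434.2, -258.4, 31.1]
eef_rot: [0.735, 0.679, 0.005, -0.003]
ft_force: [1.8, 9.6, 4.5]
opening: 0.598
t: 15.15
eef_pos: [434.1, -258.1, 31.2]
eef_rot: [0.733, 0.68, 0.01, -0.007]
ft_force: [1.7, 10.6, 4.9]
opening: 0.598
```

```bash
python3 -m creep '[[[0,0,0],[0.1,0,0],-0.2],[[0,0,0],[0.2,0,0],-0.2],[[0,0,0],[0.2,0,0],-1],[[0,0,0],[0,0,-0.3],-1],[[0,0,0],[0,0,-0.3],-1],[[0,0,0],[0,0,-0.3],-1],[[0,0,0],[0,0,-0.3],-1],[[0,0,0],[0,0,0],-1]]' 30; python3 - <<'E'
from h import *
go(G(73,0,79+45+60),10,0)
e=vision.get_image("top");np.savez("pics/t11.npz",**e)
w=vision.get_image("wrist");np.savez("pics/w11.npz",**w)
for nm,e,h in(("top",e,1),("wrist",w,1)):
  f=e["frame"];m=(f.min(2)>150).astype(np.uint8)
  q=np.array([proj(e,G(-.6+a,b,32)) for a in(-50,0) for b in(-50,50)]);lo=np.maximum(q.min(0).astype(int),0);hi=q.max(0).astype(int)+1
  M=np.zeros_like(m);M[lo[1]:hi[1],lo[0]:hi[0]]=m[lo[1]:hi[1],lo[0]:hi[0]]
  cs=cv2.findContours(M,0,1)[0]
  if not cs: print(nm,"none",lo,hi);continue
  c=max(cs,key=cv2.contourArea)[:,0].astype(float)
  W=np.array([ray(e,p,65) for p in c])-cen;g=np.c_[W@ax,W@n]
  g=g[(g[:,0]<-8)&(g[:,0]>-49.)]
  g=g[np.abs(np.hypot(g[:,0]+.6,g[:,1])-45)<7]
  A=np.c_[2*g,np.ones(len(g))];s=np.linalg.lstsq(A,(g**2).sum(1),rcond=None)[0];print(nm,len(g),"tin c",s[:2].round(1),"r",np.sqrt(s[2]+s[0]**2+s[1]**2).round(1))
E
```

```text
t: 16.15
eef_pos: [439.0, -159.4, 279.8]
eef_rot: [0.733, 0.68, 0.004, -0.003]
ft_force: [0.4, 0.7, -0.5]
opening: 0.998
t 16.15 tcp [ 439.  -159.4  279.8] goal [ 424.9 -375.9  217. ] F [ 0.4  0.7 -0.5] open 0.998 q6 1.29
 turn deg [  0.1 -10.6   0.3] share [ 0.0006 -0.1173  0.0034]  shift share, present axes [-1.0878  0.0111  0.3035]  after turn [-1.0137  0.0172  0.4976]
top none [342 216] [361 251]
wrist 79 tin c [1.3 0.4] r 42.9
```

```bash
python3 -m creep '[[[0,-0.117,0],[0,0,0],-1],[[0,0,0],[-0.2,0,0],-1],[[0,0,0],[-0.2,0,0],-1],[[0,0,0],[-0.2,0,0],-1],[[0,0,0],[-0.2,0.01,0],-1],[[0,0,0],[-0.1,0.01,0],-1],[[0,0,0],[0,0,0],-1]]' 25; python3 -c "
from h import *
go([424.4,-379.7,142.8],10,0)"
```

```text
t: 17.12
eef_pos: [424.9, -330.2, 291.7]
eef_rot: [0.724, 0.684, -0.073, 0.046]
ft_force: [0.6, 0.9, -0.3]
opening: 0.999
t 17.12 tcp [ 424.9 -330.2  291.7] goal [ 424.4 -379.7  142.8] F [ 0.6  0.9 -0.3] open 0.999 q6 1.07
 turn deg [-1.7 -0.2  1.5] share [-0.0185 -0.0023  0.017 ]  shift share, present axes [-0.1173  0.0368  0.7747]  after turn [-0.1137  0.0173  0.7759]
```

```bash
python3 -m creep '[[[-0.018,-0.002,0.017],[-0.114,0.02,0],-1],[[0,0,0],[0,0,0.2],-1],[[0,0,0],[0,0,0.2],-1],[[0,0,0],[0,0,0.1],-1],[[0,0,0],[0,0,0],-1]]' 25; python3 -c "
from h import *
go([424.4,-379.7,142.8],10,0)"
```

```text
t: 17.75
eef_pos: [424.6, -363.1, 189.9]
eef_rot: [0.731, 0.677, -0.063, 0.054]
ft_force: [0.5, 0.4, 0.9]
opening: 0.998
t 17.75 tcp [ 424.6 -363.1  189.9] goal [ 424.4 -379.7  142.8] F [0.5 0.4 0.9] open 0.998 q6 1.02
 turn deg [-0.3 -0.4  0.3] share [-0.0038 -0.0049  0.0035]  shift share, present axes [-0.0428  0.0069  0.2458]  after turn [-0.0409  0.0057  0.2462]
```

```bash
python3 -m creep '[[[-0.004,-0.005,0.003],[-0.04,0.006,0],-1],[[0,0,0],[0,0,0.1],-1],[[0,0,0],[0,0,0.08],-1],[[0,0,0],[0,0,0.03],-1],[[0,0,0],[0,0,0],-1]]' 25; python3 -c "
from h import *
go([424.4,-379.7,142.8],10,0)"
```

```text
t: 18.38
eef_pos: [428.6, -379.7, 154.8]
eef_rot: [0.731, 0.676, -0.063, 0.065]
ft_force: [0.9, -0.4, -0.3]
opening: 0.998
t 18.38 tcp [ 428.6 -379.7  154.8] goal [ 424.4 -379.7  142.8] F [ 0.9 -0.4 -0.3] open 0.998 q6 1.00
 turn deg [0.5 0.4 0.1] share [0.0059 0.0039 0.0009]  shift share, present axes [ 0.0093 -0.0213  0.059 ]  after turn [ 0.0089 -0.0207  0.0593]
```

```bash
python3 -m creep '[[[0.006,0.004,0],[0.009,-0.021,0],-1],[[0,0,0],[0,0,0.04],-1],[[0,0,0],[0,0,0.015],-1],[[0,0,0],[0,0,0],-1]]' 25; python3 -c "
from h import *
go([424.4,-379.7,142.8],10,0)"
```

```text
t: 18.88
eef_pos: [425.2, -380.2, 144.9]
eef_rot: [0.732, 0.676, -0.064, 0.06]
ft_force: [-0.6, -0.1, 0.5]
opening: 1.002
t 18.88 tcp [ 425.2 -380.2  144.9] goal [ 424.4 -379.7  142.8] F [-0.6 -0.1  0.5] open 1.002 q6 1.00
 turn deg [0.1 0.1 0.1] share [0.0013 0.0008 0.0007]  shift share, present axes [ 0.004  -0.0042  0.01  ]  after turn [ 0.004  -0.0042  0.01  ]
```

```bash
cat >> h.py <<'E'
def needle(d,h,save=None):
    f=d["frame"].astype(int);m=(f[...,2]-np.maximum(f[...,0],f[...,1])>60).astype(np.uint8)
    p=proj(d,G(33,0,58+h));x0,y0=p.astype(int);M=np.zeros_like(m);y1=max(y0-45,0);M[y1:y0+45,x0-50:x0+50]=m[y1:y0+45,x0-50:x0+50]
    k,_,st,ce=cv2.connectedComponentsWithStats(M);i=np.argsort(-st[1:,4])[:2]+1
    A,B=[ray(d,ce[j],91+h) for j in i]
    mid=(A+B)/2;hc=np.linalg.norm(A-B)/2;c=mid-ax*hc/np.tan(np.radians(54));r=hc/np.sin(np.radians(54))
    gray=d["frame"].min(2).astype(np.float32);out=[]
    for a in range(0,360,4):
        t=np.radians(a);v=-ax*np.cos(t)+n*np.sin(t)*-1   # from away, sign fixed below
        v=-ax*np.cos(t)-(-n)*np.sin(t)                   # clockwise from above: -ax -> +n
        q=np.array([proj(d,c+v*s) for s in np.linspace(.3*r,.6*r,8)],np.float32)
        out.append(cv2.remap(gray,q[:,0],q[:,1],1).mean())
    out=np.array(out);o=np.argsort(out)[:4]*4
    print("dial px",p.round(),"c gauge",((c-cen)@ax).round(1),((c-cen)@n).round(1),"r",r.round(1),"darkest deg cw from away",o,out[o//4].round(),"median",np.median(out).round())
    return proj(d,c)
E
python3 -m creep '[[[0,0,0],[0.003,-0.004,0.008],-1],[[0,0,0],[0,0,0],0],[[0,0,0],[0,0,0],0.4],[[0,0,0],[0,0,0],1],[[0,0,0],[0,0,0],1],[[0,0,0],[0,0,0],1],[[0,0,0],[0,0,0],1]]' 25; python3 - <<'E'
from h import *
go([424.4,-379.7,142.8],10,0)
w=vision.get_image("wrist");np.savez("pics/w12.npz",**w);needle(w,45)
needle(dict(np.load("pics/w2.npz")),5)
E
```

```text
t: 19.75
eef_pos: [424.4, -379.8, 143.3]
eef_rot: [0.732, 0.676, -0.064, 0.06]
ft_force: [0.1, 0.2, -0.4]
opening: 0.285
t 19.75 tcp [ 424.4 -379.8  143.3] goal [ 424.4 -379.7  142.8] F [ 0.1  0.2 -0.4] open 0.285 q6 1.00
 turn deg [0.1 0.1 0.1] share [0.0014 0.0008 0.0007]  shift share, present axes [ 0.0007 -0.0002  0.0023]  after turn [ 0.0007 -0.0002  0.0023]
dial px [254. 162.] c gauge 36.6 0.8 r 17.5 darkest deg cw from away [356   0   4 352] [31. 33. 75. 77.] median 117.0
dial px [248. 152.] c gauge 35.9 0.6 r 17.4 darkest deg cw from away [  0 356   4 352] [ 32.  54.  64. 102.] median 134.0
```

```bash
python3 -m creep '[[[0,0,0],[0.0044,0,0.025],1],[[0,0,0],[0.0044,0,0.025],1],[[0,0,0],[0.0044,0,0.02],1],[[0,0,0],[0,0,0],1]]' 30; python3 - <<'E'
from h import *
go([424.4,-379.7,121],10,0)
w=vision.get_image("wrist");needle(w,30)
E
```

```text
t: 20.3
eef_pos: [424.5, -379.8, 129.2]
eef_rot: [0.732, 0.676, -0.064, 0.061]
ft_force: [-0.0, 0.0, 1.3]
opening: 0.286
t 20.30 tcp [ 424.5 -379.8  129.2] goal [ 424.4 -379.7  121. ] F [-0.   0.   1.3] open 0.286 q6 1.00
 turn deg [0.2 0.1 0.1] share [0.0018 0.0016 0.0006]  shift share, present axes [ 0.0078 -0.0005  0.04  ]  after turn [ 0.0077 -0.0004  0.04  ]
dial px [254. 161.] c gauge 37.0 0.8 r 17.6 darkest deg cw from away [356   0   4 352] [31. 33. 76. 80.] median 118.0
```

```bash
python3 -m creep '[[[0,0,0],[0.0026,0,0.015],1],[[0,0,0],[0,0,0],1]]' 30; python3 -c "
from h import *
print(read_state()['eef_pos'].round(1));w=vision.get_image('wrist');needle(w,27)"
python3 -m creep '[[[0,0,0],[0.0026,0,0.015],1],[[0,0,0],[0,0,0],1]]' 30; python3 -c "
from h import *
print(read_state()['eef_pos'].round(1));w=vision.get_image('wrist');needle(w,25)"
```

```text
t: 20.6
eef_pos: [424.5, -379.8, 125.8]
eef_rot: [0.732, 0.676, -0.064, 0.061]
ft_force: [-0.1, 0.6, 0.0]
opening: 0.281
[ 424.5 -379.8  125.8]
dial px [254. 161.] c gauge 36.8 0.9 r 17.5 darkest deg cw from away [356   0 352   4] [26. 38. 73. 82.] median 119.0
t: 20.9
eef_pos: [424.4, -379.8, 122.5]
eef_rot: [0.732, 0.676, -0.064, 0.061]
ft_force: [0.2, -0.7, -0.5]
opening: 0.282
[ 424.4 -379.8  122.5]
dial px [254. 162.] c gauge 36.2 0.8 r 17.4 darkest deg cw from away [356   0   4 352] [29. 33. 77. 79.] median 119.0
```

```bash
python3 -m creep '[[[0,0,0],[0.0018,0,0.01],1],[[0,0,0],[0,0,0],1]]' 30; python3 -c "
from h import *
w=vision.get_image('wrist');needle(w,23)"
python3 -m creep '[[[0,0,0],[0.0018,0,0.01],1],[[0,0,0],[0,0,0],1]]' 30; python3 -c "
from h import *
w=vision.get_image('wrist');needle(w,22)"
```

```text
t: 21.2
eef_pos: [424.5, -379.8, 120.4]
eef_rot: [0.732, 0.676, -0.064, 0.061]
ft_force: [0.1, 0.3, -0.4]
opening: 0.281
dial px [254. 163.] c gauge 36.2 0.8 r 17.4 darkest deg cw from away [356   0 352   4] [27. 37. 75. 81.] median 119.0
t: 21.5
eef_pos: [424.5, -379.8, 118.4]
eef_rot: [0.732, 0.676, -0.064, 0.061]
ft_force: [-0.4, -0.0, 0.7]
opening: 0.285
dial px [254. 163.] c gauge 35.7 0.8 r 17.3 darkest deg cw from away [356   0   4 352] [31. 33. 76. 80.] median 119.0
```

```bash
python3 -m creep '[[[0,0,0],[0.0018,0,0.01],1],[[0,0,0],[0,0,0],1]]' 30; python3 -c "
from h import *
w=vision.get_image('wrist');needle(w,23)"
python3 -m creep '[[[0,0,0],[0.0018,0,0.01],1],[[0,0,0],[0,0,0],1]]' 30; python3 - <<'E'
from h import *
w=vision.get_image('wrist');np.savez("pics/w13.npz",**w)
needle(w,22)
f=w["frame"];print(proj(w,G(31,40,20)),proj(w,G(31,-40,20)),proj(w,G(-.6,0,32)))
E
```

```text
t: 21.8
eef_pos: [424.5, -379.8, 116.5]
eef_rot: [0.732, 0.676, -0.064, 0.061]
ft_force: [-0.1, 0.5, 0.6]
opening: 0.282
dial px [254. 166.] c gauge 34.3 0.8 r 17.0 darkest deg cw from away [32 36 28 40] [25. 30. 72. 74.] median 119.0
t: 22.1
eef_pos: [424.5, -379.8, 114.7]
eef_rot: [0.732, 0.676, -0.064, 0.061]
ft_force: [-0.6, -0.4, -0.4]
opening: 0.287
dial px [254. 167.] c gauge 34.0 0.8 r 16.9 darkest deg cw from away [100 104  96 108] [28. 31. 68. 69.] median 119.0
[316.54209797 124.92736218] [191.38846397 124.820075  ] [253.9893574  76.6052455]
```

```bash
python3 -m creep '[[[0,0,0],[0.002,0,0.0115],1],[[0,0,0],[0,0,0],1],[[0,0,0],[0,0,0],1]]' 30; python3 - <<'E'
from h import *
w=vision.get_image('wrist');needle(w,22)
E
```

```text
t: 22.52
eef_pos: [424.5, -379.8, 112.5]
eef_rot: [0.732, 0.676, -0.064, 0.061]
ft_force: [-1.4, 0.6, 3.7]
opening: 0.285
dial px [254. 168.] c gauge 33.0 0.8 r 16.6 darkest deg cw from away [176 172 180  60] [ 43.  77.  91. 117.] median 119.0
```

```bash
python3 -m creep '[[[0,0,0],[0,0,0],0.2],[[0,0,0],[0,0,0],-1],[[0,0,0],[0,0,0],-1],[[0,0,0],[0,0,0],-1],[[0,0,0],[0,0,-0.15],-1],[[0,0,0],[0,0,-0.2],-1],[[0,0,0],[0,0,-0.2],-1],[[0,0,0],[0,0,0],-1]]' 30; python3 - <<'E'
from h import *
print(read_state()["ft_force"].round(1))
w=vision.get_image('wrist');np.savez("pics/w14.npz",**w);needle(w,22)
x,y=proj(w,G(33,0,58+22)).astype(int);e=vision.get_image("scene")
f=w["frame"][max(y-90,0):y+90,x-110:x+110];cv2.imwrite("pics/fin.png",np.hstack([cv2.resize(f,None,fx=2.2,fy=2.2),cv2.resize(e["frame"][115:205,300:380],(300,int(f.shape[0]*2.2)))]))
E
```

```text
t: 23.58
eef_pos: [425.5, -359.8, 222.2]
eef_rot: [0.732, 0.676, -0.064, 0.06]
ft_force: [-0.5, -0.8, -1.3]
opening: 1.004
[-0.5 -0.8 -1.3]
dial px [255. 134.] c gauge 33.0 0.5 r 16.7 darkest deg cw from away [176 172 180 168] [ 88.  99. 124. 136.] median 207.0
```

View pics/fin.png

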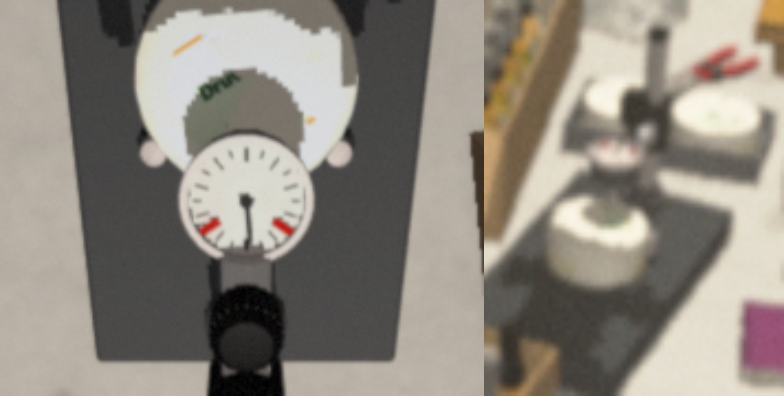

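The last view shows the tin against both pins, at (152,152) and (339,152), and the needle at (247,240) pointing to the column between the red markers. The gripper is clear.

```bash
python3 -c "
from bench import job_done
job_done()"
```

```text
the job is handed in; nothing more can be done
```

The comparator is set up on the master tin and the job is handed in. I raised the head about 42 mm by its knob and pushed the tin with half-open jaws until it stopped at the pins. I then took the knob again and lowered the head, reading the needle every 2 mm or so near the end, before letting go and backing clear.

**Last checks**
- **Needle:** it read about 176° both before and after I let go, where 180° is straight at the column. That puts the foot about 4.9 mm in, and no needle reading on the way down went past that.
- **Tin:** the final picture shows it against both pins. The push ended at about 10 N with almost no sideways force. The wrist-camera fit put the centre 2 mm from the seat, with the fitted radius also 2 mm small. The top-view check gave nothing because the arm blocked the view.
- **Time:** about 24 s on the clock, with the gripper open about 110 mm above where it released the knob.

**What went wrong or disagreed**
- **First grasp missed:** the gripper shut on nothing. The camera views put the fingertips 25–30 mm farther back than the stated geometry, so I went lower and the second grasp held.
- **Starting height:** I first put the head at about 4–5 mm, but where the foot met the lid implies about 10 mm. The needle decided the final height, so this had no effect.
- **Bystanders:** I had no reason to think any were touched, but I did not check each of them at the end.

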